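# Rack the press guide pins, chamfered end first

### The job

Push each of the three metal guide pins forward along its V notches until it is fully home in its bore in the blue rack. All three must sit chamfered end first: a pin that stops about a centimetre short has gone in square end first, so draw it back out of the bore, turn it end for end, lay it in its notches again and push it fully home like the others. Leave the wash bottle and the dropper bottle where they stand, and let go of everything at the end.

Things in the scene. Friction and masses are not known exactly. Their poses are not given: they have to be found in the camera images.
- pin_rack: Pin rack, fixed to the bench: aluminium base plate 186 x 240 x 10 mm, two blue V-notched cross rails, blue header block with three blind bores. Origin at bench height under the middle pin place; x along the pins from the open front into the bores, y across, z up. Places at y = -72, 0, +72 mm; axis of a pin in its notches 50 mm above the origin.
- rail_mid (a point): On the middle pin axis in the front rail (rack x = -72 mm; rail 12 mm wide in x, top 47 mm above the bench; the second rail is centred at x = +10 mm). The 90 degree V notches centre the pins. Between the rails is 70 mm of room where a pin is free on both sides, the base plate lying 40 mm below its axis.
- bore_mid (a point): Centre of the middle bore's mouth (rack x = +43 mm), ringed by a brass flange 2 mm proud of the header block, which is 42 mm deep, top 78 mm high. Each bore is 27.5 mm wide for 18 mm, then narrows to a seat 20.5 mm wide and 10 mm deep: a square end stops at the step (rack x = +61 mm), a chamfered end goes on to the end wall (x = +71 mm).
- pin_1_mid (a point): One of three metal guide pins, 24 mm thick, 160 mm long, about 0.2 kg, one in each place of the rack; point at the middle of its axis. One end is square, the other tapers to 8 mm over its last 14 mm. At the start its x axis points along the pin to the header, which does NOT tell the chamfered end: that may lead or trail. Its middle then is at rack x = -46 to -26 mm.
- pin_2_mid (a point): One of three metal guide pins, 24 mm thick, 160 mm long, about 0.2 kg, one in each place of the rack; point at the middle of its axis. One end is square, the other tapers to 8 mm over its last 14 mm. Fully home, its middle is at rack x = -9 mm and its rear end stands 11 mm out of the front rail; with the square end leading it stops at x = -19 mm, 21 mm out. The first pin's notes hold too.
- pin_3_mid (a point): One of three metal guide pins, 24 mm thick, 160 mm long, about 0.2 kg, one in each place of the rack; point at the middle of its axis. One end is square, the other tapers to 8 mm over its last 14 mm. Sliding a pin takes 1 to 4 N (a little more as it is first bumped); at the stop it stands firm (about 10 N is plenty). The first two pins' notes hold too.
- wash_bottle_mid (a point): Bystander: white wash bottle with red cap, 65 mm wide, 182 mm tall, standing upright to the right of the rack; point half-way up.
- dropper_mid (a point): Bystander: amber dropper bottle, 31 mm wide, 91 mm tall, standing upright to the right of the rack; point half-way up.
There are look-alikes about, which are no part of the job. What is shaped like the part that bears pin_3_mid but brown or pink is not meant.

How it is judged:
By the outcome, as a careful person would: the job done as asked, in the order asked, and still so for the second after the job is handed in, with the robot touching nothing.
It also fails if it takes over 64 s, if anything falls off the work surface, if the arm or the gripper's body presses on something with over 40 N, if the wrist force passes 120 N, or if a joint passes its speed limit or range.

### The arm

A 6-joint arm with a two-finger parallel gripper is mounted at the origin on the work surface; the furniture and walls round the work are solid. World frame = base frame: x ahead of the robot, y to its left, z up, the work surface at z = 0. Lengths are in m, angles in rad, forces in N, time in s.
With the tool pointing down it reaches from about 0.4 to 0.825 m from the base axis. Payload 7 kg.
Tool frame: the origin (TCP) lies midway between the tips of the shut fingers; the grasp point (between the pads) lies 19 mm behind it; z points along the fingers, y is the line along which they close (so a half turn about z gives the same grasp; the last joint's range is limited). The gripper opens to 88 mm and grips with 3 to 60 N. Pads are 19 mm wide; open, the fingers measure 130 mm over their backs; the gripper's body (78 mm by 193 mm) begins 47 mm behind the grasp point.
Start: joints at [-0.924, 0.359, 0.012, 0, -1.224, -0.288], TCP at [0.237, -0.632, 0.187] pointing down, gripper open.
Joint ranges: [-3.07, 3.07], [-1.43, 2.12], [-1.02, 1.25], [-3.03, 1.67], [-3.05, -0], [-3.03, 3.03]. Speed limits (rad/s): [2.39, 2.39, 3.01, 3.14, 3.14, 3.14].

### API

Orientations are given as [roll, pitch, yaw] about the fixed x, y, z axes, in that order (R = Rz(yaw) Ry(pitch) Rx(roll)).
In Python, from station import get_state, grab_frame, calibration, job_done, boxes_of, regions_of, spot_point gives the robot as it stands. The module is installed in compiled form; this text tells all that it offers.
- The arm moves only by the tool arm_command, never from a script. Its argument "commands" is a list of rows, each an object of numbers: "tx", "ty", "tz": the shift along the tool's x, y, z each as a share of 25 cm, from -1 to 1; "twist": the turn about the tool's z as a share of 180 degrees, from -1 to 1. A call has exactly 8 rows; each row is the pose to reach, as a shift and turn from the pose commanded when the call began, along the tool's axes at that moment, turning the shorter way round; what a row does not reach only later rows make up. A row lasts 1/12 s, in which the tool goes at most 41.7 mm and 7.16 degrees, less where a joint would pass 70% of its speed; a pose out of reach is approached as far as the arm can. A call with a number of a shift or a turn outside -1 to 1 is refused whole. A call with a gripper value outside its range is refused whole. "claw" is the opening, from 0 (shut) to 1 (fully open), set as the call begins (left out, the last holds). The fingers move at their own pace and stop on an object; "grip_force" is the grip in N (left out, the last holds). Time passes only in rows, so rows that repeat a pose let the fingers close, or fill a call up. It gives the time, the measured TCP pose, the force, the opening and the grip force at its end, in the units of the state.
- get_state(): the state, without advancing time (a new reading comes with each control period).
- grab_frame(name): name is "scene" or "side" or "wrist"; returns the picture (480x640x3 uint8, red, green, blue); there is no depth.
- calibration(name): a dict with "camera_matrix" (3x3 intrinsics, pixels), "extrinsics" (4x4, takes a point from camera to world coordinates). Camera axes: x right, y down, z forward; pixel columns grow to the right and rows downward; lengths in m; the calibration is good to about 2 mm. A picture is of the moment at which its call begins: read the wrist's pose just before it. calibration takes no time and is no camera call; for the wrist camera it gives the pose at the moment of the call.
- job_done(): hands the job in; it is judged then, once.
Trained networks look in the newest picture that a camera, given by its name, has taken for a name from the list of things; names that differ only in an ending like _2 or _b are one class to them, and where a whole thing is asked for, a point or a joint stands for the part that bears it (a point fixed in the world has none). Each returns a list of dicts, best first, with "score" (0 to 1); they miss things now and then, are a little off and sometimes report something else, mostly with a low value. They report only what shows in the picture. A call takes as long as a camera call. They do not tell look-alikes from the thing itself.
- boxes_of(query, camera): "rect" ([left, top, right, bottom] in pixels, round what is visible of it).
- regions_of(query, camera): "region" (480x640 bool, what is visible of it) and "rect" ([left, top, right, bottom] in pixels, round what is visible of it).
- spot_point(query, camera): "uv" ([column, row] in pixels: a listed point, or the origin of a listed thing).
The state is a dict: "t": time; "q": joint angles; "qd": joint speeds; "joint_efforts": joint torques, N m; "eef_pos": TCP position; "ee_rot": TCP orientation; "force": force on the tool from outside, world axes, zero at the start; "moment": the same for the moment, N m; "width": finger opening in m; "gripper_force": force on a finger pad.
Only numpy, scipy, OpenCV 4.12 (cv2) and the standard library are available. Lean on these libraries where they do the work, as an engineer would, in place of code of your own. Each camera call takes 0.05 s, during which the arm holds its last target. There are 200 camera calls.

## Working session

There is one attempt and no reset: what is moved stays moved. The work goes in short steps, Python scripts to look and compute and a tool call to move; the robot and the scene stay as the last step left them, time stands still between calls to the robot, and variables do not carry over. Pictures are saved under pics/ and viewed, at most 10 in all, crops included, and the job is handed in when it is done.

Besides the shell and the picture viewer there is one more tool, called after "Emit:" in YAML: its name, and indented under it one key for each argument. arm_command: Moves the arm, as the interface text tells. Shift numbers are shares of 25 cm and turn numbers shares of 180 degrees, none past 1 either way. Its arguments: {"type":"object","properties":{"commands":{"type":"array"},"claw":{"type":"number"},"grip_force":{"type":"number"}},"required":["commands"]}

```bash
mkdir -p pics; cat > h.py <<'E'
import numpy as np,cv2
from station import *
def ray(cam,uv,c=None):
    c=c or calibration(cam);K=np.array(c["camera_matrix"]);T=np.array(c["extrinsics"])
    d=T[:3,:3]@np.linalg.solve(K,[uv[0],uv[1],1]);return T[:3,3],d
def onz(cam,uv,z,c=None):
    o,d=ray(cam,uv,c);return o+d*(z-o[2])/d[2]
def proj(cam,p,c=None):
    c=c or calibration(cam);K=np.array(c["camera_matrix"]);T=np.array(c["extrinsics"])
    q=K@(T[:3,:3].T@(np.array(p)-T[:3,3]));return q[:2]/q[2]
def save(cam,name):
    f=grab_frame(cam);cv2.imwrite(f"pics/{name}.png",cv2.cvtColor(f,cv2.COLOR_RGB2BGR));return f
E
python3 - <<'E'
from h import *
for cam in("scene","side"):
    save(cam,cam)
    for q in("pin_rack","rail_mid","bore_mid","pin_1_mid","wash_bottle_mid","dropper_mid"):
        z={"pin_rack":0,"wash_bottle_mid":.091,"dropper_mid":.045}.get(q,.05)
        for r in spot_point(q,cam)[:5]: print(cam,q,round(r["score"],2),np.round(r["uv"]),np.round(onz(cam,r["uv"],z),3))
    print(np.round(np.array(calibration(cam)["extrinsics"])[:3,3],2))
s=get_state();print(s["t"],s["eef_pos"],s["ee_rot"],s["width"])
E
```

```text
scene pin_rack 0.95 [252. 324.] [0.548 0.058 0.   ]
scene rail_mid 0.72 [278. 314.] [0.482 0.062 0.05 ]
scene bore_mid 0.66 [234. 293.] [0.606 0.035 0.05 ]
scene pin_1_mid 0.71 [282. 293.] [ 0.512 -0.013  0.05 ]
scene wash_bottle_mid 0.71 [319. 202.] [ 0.611 -0.408  0.091]
[-0.03  0.95  0.76]
side pin_rack 0.88 [313. 242.] [0.551 0.055 0.   ]
side pin_rack 0.68 [352. 316.] [ 0.521 -0.3    0.   ]
side rail_mid 0.8 [287. 223.] [0.489 0.068 0.05 ]
side bore_mid 0.97 [330. 222.] [0.591 0.048 0.05 ]
side pin_1_mid 0.71 [305. 235.] [ 0.509 -0.016  0.05 ]
side wash_bottle_mid 0.93 [426. 292.] [ 0.612 -0.407  0.091]
side dropper_mid 0.87 [354. 316.] [ 0.495 -0.374  0.045]
[ 0.18 -1.16  0.54]
0.7 [ 0.23698686 -0.63196483  0.18737145] [ 3.14156435e+00  2.73097089e-05 -2.78280123e+00] 0.08752648077696361
```

View pics/scene.png

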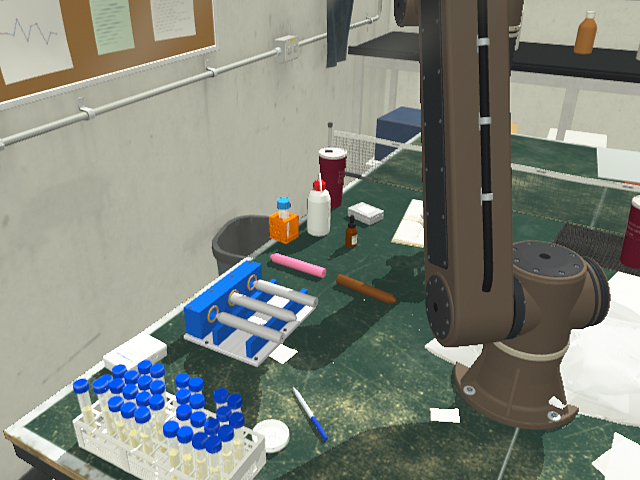

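View pics/side.png

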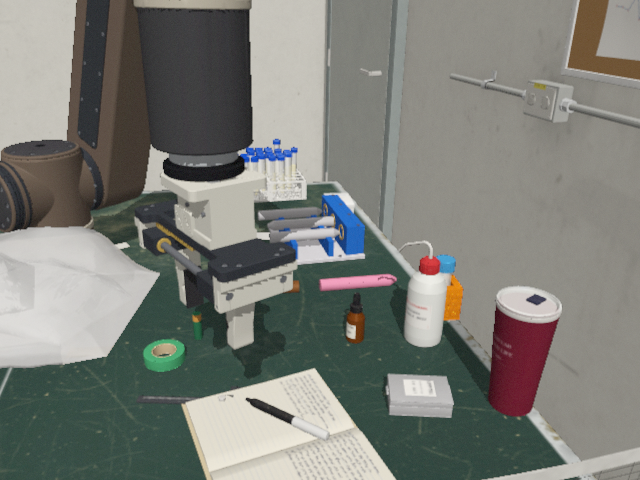

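Metal pins in the rack are meant, scene ≈ (245,325), (265,305), (285,292); the pink rod (298,265) and the brown rod (366,289) lie loose on the bench and are look-alikes. Next I go above the rack for a close view, which also confirms this.

Emit:
arm_command:
  commands:
    - {"tx": -0.4,"ty": 0.45,"tz": -0.4}
    - {"tx": -0.8,"ty": 0.9,"tz": -0.5}
    - {"tx": -0.8,"ty": 0.9,"tz": -0.5}
    - {"tx": -0.8,"ty": 0.9,"tz": -0.5}
    - {"tx": -0.8,"ty": 0.9,"tz": -0.5}
    - {"tx": -0.8,"ty": 0.9,"tz": -0.5}
    - {"tx": -0.8,"ty": 0.9,"tz": -0.5}
    - {"tx": -0.8,"ty": 0.9,"tz": -0.5}

```text
invalid input
```

Emit:
arm_command:
  commands:
    - {"tx": -0.9,"ty": 1,"twist": 0.178}
    - {"tx": -0.9,"ty": 1,"twist": 0.178}
    - {"tx": -0.9,"ty": 1,"twist": 0.178}
    - {"tx": -0.9,"ty": 1,"twist": 0.178}
    - {"tx": -0.9,"ty": 1,"twist": 0.178}
    - {"tx": -0.9,"ty": 1,"twist": 0.178}
    - {"tx": -0.9,"ty": 1,"twist": 0.178}
    - {"tx": -0.9,"ty": 1,"twist": 0.178}

```text
invalid input
```

```bash
python3 - <<'E'
from h import *
s=get_state();print(s["t"],s["eef_pos"],s["ee_rot"],s["q"])
T=np.array(calibration("wrist")["extrinsics"]);print(np.round(T,3))
c=calibration("wrist");f=save("wrist","w1")
for q in("pin_rack","rail_mid","bore_mid","pin_1_mid"):
    for r in spot_point(q,"wrist")[:5]: print(q,round(r["score"],2),np.round(r["uv"]),np.round(onz("wrist",r["uv"],0 if q=="pin_rack" else .05,c),4))
E
```

```text
0.7 [ 0.23698686 -0.63196483  0.18737145] [ 3.14156435e+00  2.73097089e-05 -2.78280123e+00] [-9.23902931e-01  3.58547433e-01  1.18604316e-02 -3.63915084e-05
 -1.22412871e+00 -2.88089610e-01]
[[-0.351  0.9    0.257  0.168]
 [ 0.936  0.337  0.096 -0.658]
 [-0.     0.275 -0.962  0.384]
 [ 0.     0.     0.     1.   ]]
```

View pics/w1.png

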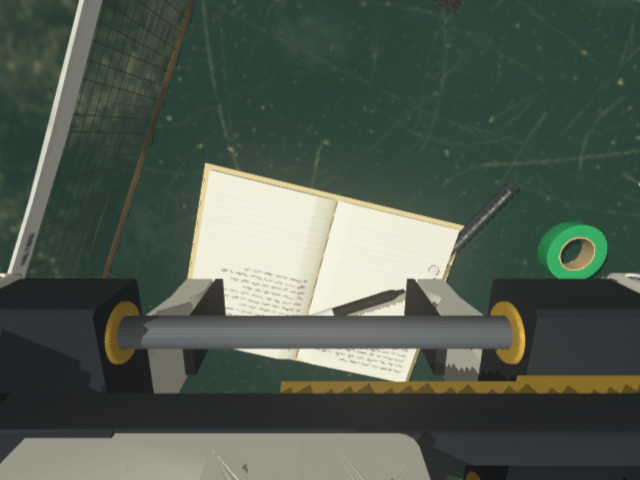

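Emit:
arm_command:
  commands:
    - {"tx": -0.9,"ty": 0.9,"tz": -0.3,"twist": 0}
    - {"tx": -0.9,"ty": 0.9,"tz": -0.3,"twist": 0}
    - {"tx": -0.9,"ty": 0.9,"tz": -0.3,"twist": 0}
    - {"tx": -0.9,"ty": 0.9,"tz": -0.3,"twist": 0}
    - {"tx": -0.9,"ty": 0.9,"tz": -0.3,"twist": 0}
    - {"tx": -0.9,"ty": 0.9,"tz": -0.3,"twist": 0}
    - {"tx": -0.9,"ty": 0.9,"tz": -0.3,"twist": 0}
    - {"tx": -0.9,"ty": 0.9,"tz": -0.3,"twist": 0}

```text
t: 1.62
eef_pos: [0.3693, -0.3402, 0.2634]
ee_rot: [-3.141, 0.001, -2.782]
force: [0.7, -0.4, 0.3]
width: 0.0877
gripper_force: 0.0
```

Emit:
arm_command:
  commands:
    - {"tx": -0.9,"ty": 0.9,"tz": -0.2,"twist": 0.178}
    - {"tx": -0.9,"ty": 0.9,"tz": -0.2,"twist": 0.178}
    - {"tx": -0.9,"ty": 0.9,"tz": -0.2,"twist": 0.178}
    - {"tx": -0.9,"ty": 0.9,"tz": -0.2,"twist": 0.178}
    - {"tx": -0.9,"ty": 0.9,"tz": -0.2,"twist": 0.178}
    - {"tx": -0.9,"ty": 0.9,"tz": -0.2,"twist": 0.178}
    - {"tx": -0.9,"ty": 0.9,"tz": -0.2,"twist": 0.178}
    - {"tx": -0.9,"ty": 0.9,"tz": -0.2,"twist": 0.178}

```text
t: 2.28
eef_pos: [0.4933, -0.0671, 0.3104]
ee_rot: [3.141, 0.001, 2.941]
force: [1.3, -1.1, 0.6]
width: 0.0877
gripper_force: 0.0
```

Emit:
arm_command:
  commands:
    - {"tx": -0.25,"ty": 0.5,"tz": 0,"twist": 0}
    - {"tx": -0.25,"ty": 0.5,"tz": 0,"twist": 0}
    - {"tx": -0.25,"ty": 0.5,"tz": 0,"twist": 0}
    - {"tx": -0.25,"ty": 0.5,"tz": 0,"twist": 0}
    - {"tx": -0.25,"ty": 0.5,"tz": 0,"twist": 0}
    - {"tx": -0.25,"ty": 0.5,"tz": 0,"twist": 0}
    - {"tx": -0.25,"ty": 0.5,"tz": 0,"twist": 0}
    - {"tx": -0.25,"ty": 0.5,"tz": 0,"twist": 0}

```text
t: 2.95
eef_pos: [0.5787, 0.0402, 0.31]
ee_rot: [3.141, 0.001, 2.94]
force: [-0.8, -0.2, 0.8]
width: 0.0874
gripper_force: 0.0
```

```bash
python3 - <<'E'
from h import *
s=get_state();print(s["t"],s["eef_pos"],s["ee_rot"],s["q"])
c=calibration("wrist");f=save("wrist","w2");np.savez("w2.npz",K=c["camera_matrix"],T=c["extrinsics"])
print(np.round(c["extrinsics"],3))
for q in("pin_rack","rail_mid","bore_mid","pin_1_mid"):
    for r in spot_point(q,"wrist")[:5]: print(q,round(r["score"],2),np.round(r["uv"]),np.round(onz("wrist",r["uv"],0 if q=="pin_rack" else .05,c),4))
E
```

```text
2.95 [0.57868931 0.04020925 0.31004533] [3.14130427e+00 6.10091544e-04 2.94046698e+00] [ 4.06439973e-01  1.47427659e-01  3.25066055e-03  1.12687542e-04
 -1.42595379e+00 -2.17837811e+00]
[[ 0.2    0.942  0.27   0.506]
 [ 0.98  -0.192 -0.056  0.055]
 [-0.     0.275 -0.961  0.507]
 [ 0.     0.     0.     1.   ]]
pin_rack 0.87 [321. 172.] [0.5545 0.0551 0.    ]
rail_mid 0.73 [311. 117.] [0.4826 0.0558 0.05  ]
bore_mid 0.72 [325. 211.] [0.5997 0.0504 0.05  ]
pin_1_mid 0.78 [261. 152.] [ 0.5109 -0.0144  0.05  ]
```

View pics/w2.png

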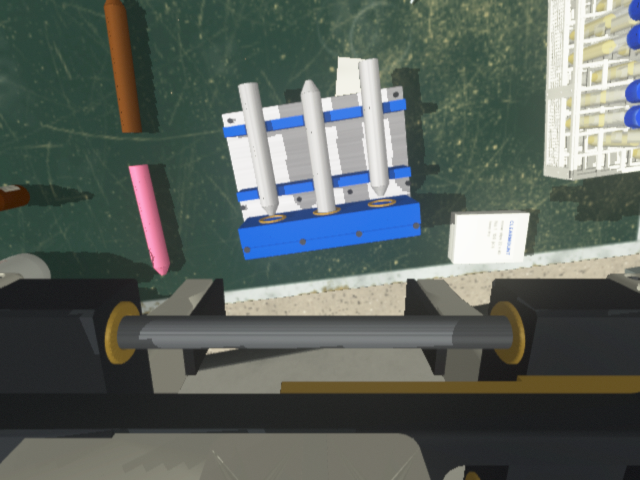

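The three grey pins in the rack are the ones meant: left (258,148), middle (317,147), right (374,125). The middle one has its chamfer trailing at (312,82), the other two lead with it. The pink rod (150,220) and brown rod (123,65) lie outside the rack. One enlarged crop to confirm and measure.

```bash
python3 - <<'E'
import cv2
im=cv2.imread("pics/w2.png")[50:265,215:430]
cv2.imwrite("pics/c2.png",cv2.resize(im,(600,600),interpolation=cv2.INTER_CUBIC))
E
python3 - <<'E'
from h import *
d=np.load("w2.npz");c=dict(camera_matrix=d["K"],extrinsics=d["T"])
im=cv2.imread("pics/w2.png").astype(int);b,g,r=im[...,0],im[...,1],im[...,2]
m=((b>110)&(b-r>80)&(b-g>50)).astype(np.uint8);m[270:]=0
n,l,st,ce=cv2.connectedComponentsWithStats(m)
for i in range(1,n):
    if st[i,4]>40: print(st[i],np.round(ce[i],1))
# front rail: pts with upper band; fit line
ys,xs=np.nonzero(m)
pred=131-(xs-224)*27/182
k=np.abs(ys-pred)<9
W=np.array([onz("",(x,y),.047,c) for x,y in zip(xs[k],ys[k])])
vx,vy,x0,y0=cv2.fitLine(W[:,:2].astype(np.float32),cv2.DIST_HUBER,0,.01,.01).ravel()
print("rail dir",vx,vy,np.arctan2(vy,vx),x0,y0,W[:,:2].min(0),W[:,:2].max(0))
E
```

```text
[629   0  11  20 186] [634.5   9.3]
[627  25  13  24 244] [633.9  37.1]
[625  80  15  22 263] [633.   91.4]
[383  99  23  14 237] [394.5 105.4]
[324 106  39  15 395] [343.4 113.4]
[624 106  16  22 286] [632.6 117. ]
[266 115  38  16 390] [285.  122.6]
[223 125  24  13 231] [234.1 130.6]
[389 167  22  12 218] [399.7 172.2]
[333 172  37  15 364] [351.1 179.5]
[278 181  36  14 352] [295.7 187.8]
[237 189  22  13 213] [247.3 194.8]
[ 238  196  183   64 6382] [330.3 229.3]
rail dir 0.05354592 0.9985654 1.5172248 0.4840922 0.059552617 [ 0.47187083 -0.05476122] [0.49601464 0.17115981]
```

View pics/c2.png

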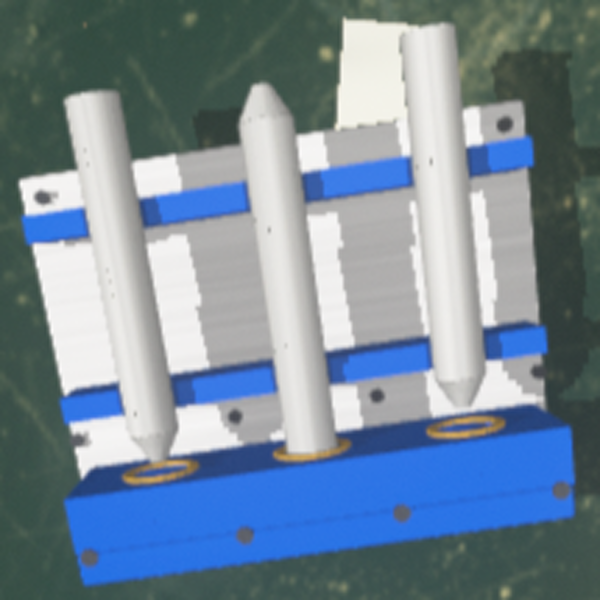

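```bash
python3 - <<'E'
from h import *
from scipy.optimize import least_squares
d=np.load("w2.npz");c=dict(camera_matrix=d["K"],extrinsics=d["T"])
w=lambda u,v,z:onz("",(215+u*215/600-.3,50+v*215/600-.3),z,c)[:2]
Y=[(w(93,95,.05),-.072),(w(153,435,.05),-.072),(w(270,130,.05),0),(w(310,440,.05),0),(w(430,30,.05),.072),(w(460,380,.05),.072)]
X=[(w(25,217,.047),-.078),(w(531,139,.047),-.078),(w(68,500,.078),.045),(w(570,430,.078),.045)]
def loc(p,P):
    C,S=np.cos(p[2]),np.sin(p[2]);e=P-p[:2];return np.array([C*e[0]+S*e[1],-S*e[0]+C*e[1]])
f=lambda p:[loc(p,P)[1]-y for P,y in Y]+[loc(p,P)[0]-x for P,x in X]
r=least_squares(f,[.55,.055,-.05]);p=r.x;print(p,np.round(np.array(r.fun)*1000,1))
for P in [w(93,95,.05),w(262,84,.05),w(430,28,.05)]: print("rear",loc(p,P))
for P in [w(156,460,.05),w(311,455,.05),w(460,406,.05)]: print("front",loc(p,P))
for n,P in dict(bl=w(22,180,.01),br=w(522,101,.01)).items(): print(n,loc(p,P))
E
```

```text
[ 0.556752    0.05456227 -0.06065061] [-0.1 -0.4  0.6 -0.2  0.5 -0.3  0.4 -0.4  0.1 -0.1]
rear [-0.1219379  -0.07211397]
rear [-0.11611394 -0.00021435]
rear [-0.12763637  0.07255912]
front [ 0.03810777 -0.0731192 ]
front [ 0.04594187 -0.00067866]
front [0.03270058 0.07063412]
bl [-0.09632531 -0.11863691]
br [-0.09774378  0.11832341]
```

Rack found at (0.557, 0.055), yaw −0.061, with residuals under 1 mm; the crop confirms only the middle pin is reversed.

Emit:
arm_command:
  commands:
    - {"tx": 0.62,"ty": -0.326,"tz": 0.76,"twist": -0.0447}
    - {"tx": 0.62,"ty": -0.326,"tz": 0.76,"twist": -0.0447}
    - {"tx": 0.62,"ty": -0.326,"tz": 0.76,"twist": -0.0447}
    - {"tx": 0.62,"ty": -0.326,"tz": 0.76,"twist": -0.0447}
    - {"tx": 0.62,"ty": -0.326,"tz": 0.76,"twist": -0.0447}
    - {"tx": 0.62,"ty": -0.326,"tz": 0.76,"twist": -0.0447}
    - {"tx": 0.62,"ty": -0.326,"tz": 0.76,"twist": -0.0447}
    - {"tx": 0.62,"ty": -0.326,"tz": 0.76,"twist": -0.0447}
  claw: 0
  grip_force: 20

```text
t: 3.87
eef_pos: [0.4075, -0.0094, 0.1179]
ee_rot: [-3.14, -0.003, 3.081]
force: [-0.3, -1.0, 1.1]
width: 0.0401
gripper_force: 0.0
```

```bash
cat >> h.py <<'E'
R0=np.array([0.556752,0.05456227]);A=-0.06065
def rk():
    s=get_state();e=s["eef_pos"][:2]-R0;C,S=np.cos(A),np.sin(A)
    print("t",round(s["t"],2),"rack mm",np.round([1e3*(C*e[0]+S*e[1]),1e3*(-S*e[0]+C*e[1]),1e3*s["eef_pos"][2]],1),"yaw-err",round(s["ee_rot"][2]-np.pi-A,4),"F",np.round(s["force"],1),"w",s["width"],"q1,q6",s["q"][[0,5]])
E
python3 -c "from h import *;rk()"
```

```text
t 3.87 rack mm [-145.1  -72.9  117.9] yaw-err 0.0001 F [-0.3 -1.   1.1] w 0.040087330002157986 q1,q6 [ 0.46595868 -2.09682084]
```

Emit:
arm_command:
  commands:
    - {"tx": 0,"ty": 0,"tz": 0.1,"twist": 0}
    - {"tx": 0,"ty": 0,"tz": 0.2,"twist": 0}
    - {"tx": 0,"ty": 0,"tz": 0.3,"twist": 0}
    - {"tx": 0,"ty": 0,"tz": 0.32,"twist": 0}
    - {"tx": -0.02,"ty": 0,"tz": 0.32,"twist": 0}
    - {"tx": -0.04,"ty": 0,"tz": 0.32,"twist": 0}
    - {"tx": -0.06,"ty": 0,"tz": 0.32,"twist": 0}
    - {"tx": -0.08,"ty": 0,"tz": 0.32,"twist": 0}

```text
t: 4.53
eef_pos: [0.4331, -0.0087, 0.041]
ee_rot: [3.141, 0.003, 3.082]
force: [0.8, -0.4, -0.3]
width: 0.0005
gripper_force: 0.0
```

```bash
python3 -c "from h import *;rk()"
```

```text
t 4.53 rack mm [-119.6  -70.6   41. ] yaw-err 0.0009 F [ 0.8 -0.4 -0.3] w 0.00048779919484603164 q1,q6 [ 0.43893456 -2.06983345]
```

Emit:
arm_command:
  commands:
    - {"tx": -0.012,"ty": 0,"tz": 0.01,"twist": 0}
    - {"tx": -0.024,"ty": 0,"tz": 0.01,"twist": 0}
    - {"tx": -0.036,"ty": 0,"tz": 0.01,"twist": 0}
    - {"tx": -0.048,"ty": 0,"tz": 0.01,"twist": 0}
    - {"tx": -0.058,"ty": 0,"tz": 0.01,"twist": 0}
    - {"tx": -0.068,"ty": 0,"tz": 0.01,"twist": 0}
    - {"tx": -0.074,"ty": 0,"tz": 0.01,"twist": 0}
    - {"tx": -0.08,"ty": 0,"tz": 0.01,"twist": 0}

```text
t: 5.2
eef_pos: [0.451, -0.0104, 0.037]
ee_rot: [-3.142, -0.0, 3.082]
force: [-0.8, 0.4, -0.1]
width: 0.0006
gripper_force: 0.0
```

```bash
python3 -c "from h import *;rk()"
```

```text
t 5.2 rack mm [-101.6  -71.2   37. ] yaw-err 0.0007 F [-0.8  0.4 -0.1] w 0.0006406702357334978 q1,q6 [ 0.41603819 -2.04680835]
```

Emit:
arm_command:
  commands:
    - {"tx": -0.004,"ty": 0,"tz": 0,"twist": 0}
    - {"tx": -0.008,"ty": 0,"tz": 0,"twist": 0}
    - {"tx": -0.012,"ty": 0,"tz": 0,"twist": 0}
    - {"tx": -0.014,"ty": 0,"tz": 0,"twist": 0}
    - {"tx": -0.016,"ty": 0,"tz": 0,"twist": 0}
    - {"tx": -0.016,"ty": 0,"tz": 0,"twist": 0}
    - {"tx": -0.016,"ty": 0,"tz": 0,"twist": 0}
    - {"tx": -0.016,"ty": 0,"tz": 0,"twist": 0}

```text
t: 5.87
eef_pos: [0.4549, -0.0106, 0.037]
ee_rot: [-3.142, -0.0, 3.082]
force: [-0.8, 0.5, -0.2]
width: 0.0002
gripper_force: 0.0
```

```bash
python3 - <<'E'
from h import *
rk()
c=calibration("wrist");save("wrist","w3")
C,S=np.cos(A),np.sin(A)
for y in(-.072,):
  for x in(-.089,-.099): print(x,proj("",[R0[0]+C*x-S*y,R0[1]+S*x+C*y,.05],c))
  x=-.097;print("TCP",proj("",get_state()["eef_pos"],c))
for cam in("side","scene"):
  for x in(-.089,-.099,-.12): print(cam,x,proj(cam,[R0[0]+C*x+S*.072,R0[1]+S*x-C*.072,.05]))
a=cv2.cvtColor(grab_frame("side"),cv2.COLOR_RGB2BGR)[170:280,220:380];b=cv2.cvtColor(grab_frame("scene"),cv2.COLOR_RGB2BGR)[250:360,190:350]
cv2.imwrite("pics/c3.png",np.hstack([cv2.resize(q,(400,275),interpolation=cv2.INTER_CUBIC) for q in(a,b)]))
E
```

```text
t 5.87 rack mm [-97.8 -71.3  37. ] yaw-err 0.0007 F [-0.8  0.5 -0.2] w 0.0002204106811204175 q1,q6 [ 0.41179411 -2.04255485]
-0.089 [312.70967178 290.27088476]
-0.099 [312.69373814 273.63500569]
TCP [314.09026769 267.51582962]
side -0.089 [284.64177917 236.28137333]
side -0.099 [280.24247884 236.62003219]
side -0.12 [270.95193475 237.3352198 ]
scene -0.089 [301.47314771 298.3337608 ]
scene -0.099 [305.44711905 299.6119386 ]
scene -0.12 [313.87853606 302.32379764]
```

View pics/c3.png

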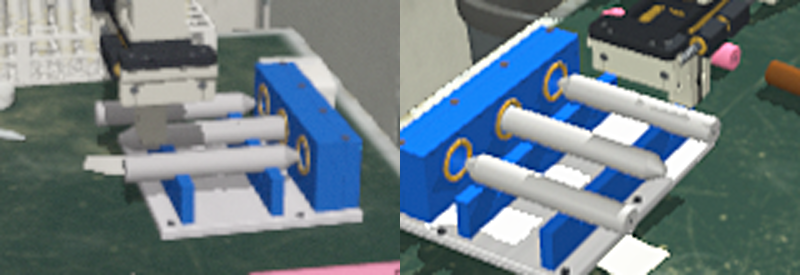

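```bash
python3 - <<'E'
from h import *
for cam in("side","scene"): print(cam,proj(cam,get_state()["eef_pos"]))
a=cv2.cvtColor(grab_frame("side"),cv2.COLOR_RGB2BGR)[90:290,170:410];b=cv2.imread("pics/w3.png")
cv2.imwrite("pics/c4.png",np.hstack([cv2.resize(a,(400,333)),cv2.resize(b,(400,300))[:, :] if 0 else cv2.resize(b,(400,333))]))
E
```

```text
side [280.79448873 241.75836296]
scene [304.75161022 304.59800961]
```

View pics/c4.png

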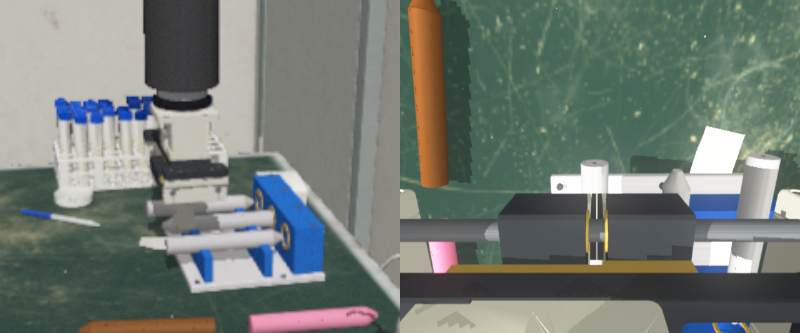

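```bash
python3 - <<'E'
from h import *
rk();p=get_state()["eef_pos"]
def crop(cam,u,v,w,h,S):
    a=cv2.cvtColor(grab_frame(cam),cv2.COLOR_RGB2BGR)[v:v+h,u:u+w];a=cv2.resize(a,None,fx=S,fy=S,interpolation=cv2.INTER_CUBIC)
    for z in(.037,.065,.103,.15):
        q=(proj(cam,[p[0],p[1],z])-[u,v])*S;print(cam,z,q.round());cv2.circle(a,tuple(int(i) for i in q),2,(0,0,255),-1)
    return a
a=crop("scene",255,230,80,100,5);b=crop("side",245,160,80,100,5)
cv2.imwrite("pics/c5.png",np.hstack([a,b]))
E
```

```text
t 6.07 rack mm [-97.7 -71.2  37. ] yaw-err 0.0007 F [ 1.3 -0.3  0.4] w 0.0007421648432113163 q1,q6 [ 0.41179642 -2.0425193 ]
scene 0.037 [249. 373.]
scene 0.065 [249. 319.]
scene 0.103 [249. 244.]
scene 0.15 [250. 148.]
side 0.037 [179. 409.]
side 0.065 [178. 351.]
side 0.103 [177. 271.]
side 0.15 [176. 170.]
```

View pics/c5.png

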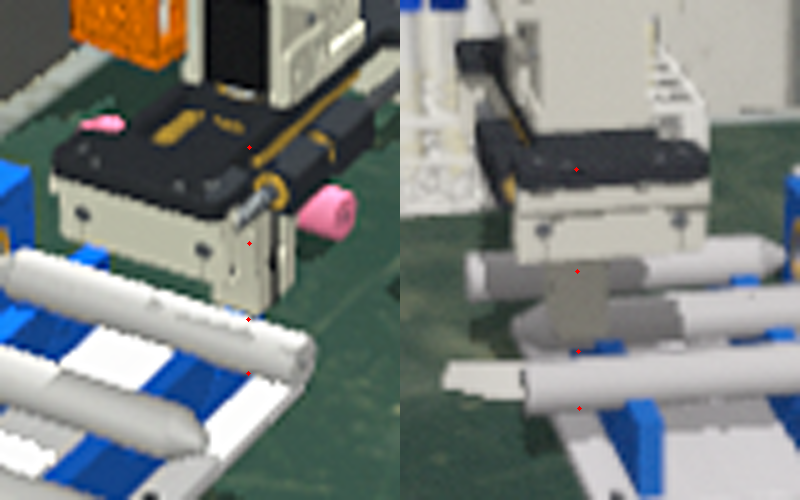

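```bash
python3 - <<'E'
from h import *
p=np.array([.23699,-.63196,0]);ty=np.array([-.351,.936,0])
for s in(-1,1):
  for z in(.187,.22,.253): print(s,z,proj("side",p+s*.05*ty+[0,0,z]).round())
im=cv2.imread("pics/side.png")
for v in range(290,360,4): print(v,im[v,236:246:4].tolist())
E
```

```text
-1 0.187 [242. 376.]
-1 0.22 [240. 349.]
-1 0.253 [239. 320.]
1 0.187 [197. 333.]
1 0.22 [195. 308.]
1 0.253 [193. 282.]
290 [[174, 186, 187], [174, 184, 186], [174, 184, 187]]
294 [[174, 186, 188], [174, 186, 187], [174, 185, 188]]
298 [[175, 185, 188], [174, 185, 187], [174, 184, 187]]
302 [[174, 186, 188], [173, 184, 187], [174, 186, 187]]
306 [[173, 185, 187], [157, 168, 172], [108, 117, 118]]
310 [[108, 116, 118], [109, 117, 119], [108, 116, 117]]
314 [[110, 118, 120], [111, 119, 120], [162, 172, 176]]
318 [[163, 173, 177], [164, 173, 177], [162, 173, 175]]
322 [[164, 174, 177], [163, 173, 176], [163, 173, 175]]
326 [[166, 176, 179], [167, 176, 179], [163, 174, 176]]
330 [[166, 177, 179], [166, 175, 179], [164, 175, 177]]
334 [[167, 177, 180], [166, 178, 179], [167, 179, 181]]
338 [[170, 180, 182], [169, 179, 182], [170, 181, 184]]
342 [[171, 181, 184], [173, 184, 188], [174, 185, 188]]
346 [[172, 183, 186], [150, 159, 162], [64, 72, 65]]
350 [[50, 54, 42], [50, 58, 46], [57, 63, 49]]
354 [[41, 47, 34], [53, 60, 50], [58, 63, 52]]
358 [[69, 78, 55], [47, 54, 41], [49, 56, 41]]
```

The wrist view and this crop show the first pin unmoved: the finger ends at about z = 0.069, some 33 mm above the reported TCP (the start picture shows the same offset, tip at z ≈ 0.222 against 0.187). So the fingers passed over the pin. I back off and go about 25 mm lower, with the body still about 15 mm clear.

Emit:
arm_command:
  commands:
    - {"tx": 0.1,"ty": 0,"tz": 0,"twist": 0}
    - {"tx": 0.19,"ty": 0,"tz": 0,"twist": 0}
    - {"tx": 0.19,"ty": -0.003,"tz": 0,"twist": 0}
    - {"tx": 0.19,"ty": -0.003,"tz": 0.03,"twist": 0}
    - {"tx": 0.19,"ty": -0.003,"tz": 0.06,"twist": 0}
    - {"tx": 0.19,"ty": -0.003,"tz": 0.09,"twist": 0}
    - {"tx": 0.19,"ty": -0.003,"tz": 0.1,"twist": 0}
    - {"tx": 0.19,"ty": -0.003,"tz": 0.1,"twist": 0}

```text
t: 6.83
eef_pos: [0.407, -0.0089, 0.0108]
ee_rot: [-3.14, -0.002, 3.081]
force: [-0.6, 0.2, 0.1]
width: 0.0002
gripper_force: 0.0
```

```bash
python3 -c "from h import *;rk()"
```

```text
t 6.83 rack mm [-145.6  -72.4   10.8] yaw-err 0.0003 F [-0.6  0.2  0.1] w 0.00018321202516806157 q1,q6 [ 0.46866517 -2.09973473]
```

Emit:
arm_command:
  commands:
    - {"tx": -0.02,"ty": 0,"tz": 0,"twist": 0}
    - {"tx": -0.04,"ty": 0,"tz": 0,"twist": 0}
    - {"tx": -0.06,"ty": 0,"tz": 0,"twist": 0}
    - {"tx": -0.075,"ty": 0,"tz": 0,"twist": 0}
    - {"tx": -0.09,"ty": 0,"tz": 0,"twist": 0}
    - {"tx": -0.105,"ty": 0,"tz": 0,"twist": 0}
    - {"tx": -0.115,"ty": 0,"tz": 0,"twist": 0}
    - {"tx": -0.12,"ty": 0,"tz": 0,"twist": 0}

```text
t: 7.5
eef_pos: [0.4377, -0.0104, 0.012]
ee_rot: [-3.142, -0.0, 3.081]
force: [-2.8, 0.7, 1.5]
width: 0.0007
gripper_force: 1.2
```

```bash
python3 -c "from h import *;rk()"
```

```text
t 7.5 rack mm [-114.9  -72.    12. ] yaw-err 0.0005 F [-2.8  0.7  1.5] w 0.0006858019249394444 q1,q6 [ 0.42975157 -2.06068119]
```

Now there is real contact (2.8 N). On to the stop, slowing at the end.

Emit:
arm_command:
  commands:
    - {"tx": -0.01,"ty": 0,"tz": 0,"twist": 0}
    - {"tx": -0.02,"ty": 0,"tz": 0,"twist": 0}
    - {"tx": -0.03,"ty": 0,"tz": 0,"twist": 0}
    - {"tx": -0.036,"ty": 0,"tz": 0,"twist": 0}
    - {"tx": -0.042,"ty": 0,"tz": 0,"twist": 0}
    - {"tx": -0.048,"ty": 0,"tz": 0,"twist": 0}
    - {"tx": -0.052,"ty": 0,"tz": 0,"twist": 0}
    - {"tx": -0.056,"ty": 0,"tz": 0,"twist": 0}

```text
t: 8.17
eef_pos: [0.4514, -0.0112, 0.012]
ee_rot: [-3.142, -0.0, 3.082]
force: [-1.7, 1.8, 1.6]
width: 0.0003
gripper_force: 1.1
```

Emit:
arm_command:
  commands:
    - {"tx": -0.002,"ty": 0,"tz": 0,"twist": 0}
    - {"tx": -0.004,"ty": 0,"tz": 0,"twist": 0}
    - {"tx": -0.006,"ty": 0,"tz": 0,"twist": 0}
    - {"tx": -0.008,"ty": 0,"tz": 0,"twist": 0}
    - {"tx": -0.008,"ty": 0,"tz": 0,"twist": 0}
    - {"tx": -0.008,"ty": 0,"tz": 0,"twist": 0}
    - {"tx": -0.008,"ty": 0,"tz": 0,"twist": 0}
    - {"tx": -0.008,"ty": 0,"tz": 0,"twist": 0}

```text
t: 8.83
eef_pos: [0.4521, -0.0114, 0.0118]
ee_rot: [-3.141, -0.002, 3.081]
force: [-5.8, 3.4, 5.0]
width: 0.0006
gripper_force: 3.4
```

```bash
python3 -c "from h import *;rk()"
```

```text
t 8.83 rack mm [-100.5  -72.2   11.8] yaw-err 0.0003 F [-5.8  3.4  5. ] w 0.0006293873557673098 q1,q6 [ 0.41210445 -2.04250391]
```

Emit:
arm_command:
  commands:
    - {"tx": -0.003,"ty": 0,"tz": 0,"twist": 0}
    - {"tx": -0.006,"ty": 0,"tz": 0,"twist": 0}
    - {"tx": -0.008,"ty": 0,"tz": 0,"twist": 0}
    - {"tx": -0.008,"ty": 0,"tz": 0,"twist": 0}
    - {"tx": -0.008,"ty": 0,"tz": 0,"twist": 0}
    - {"tx": -0.008,"ty": 0,"tz": 0,"twist": 0}
    - {"tx": -0.008,"ty": 0,"tz": 0,"twist": 0}
    - {"tx": -0.008,"ty": 0,"tz": 0,"twist": 0}

```text
t: 9.5
eef_pos: [0.4521, -0.0118, 0.0115]
ee_rot: [-3.141, -0.005, 3.081]
force: [-13.8, 5.7, 9.3]
width: 0.0004
gripper_force: 6.6
```

```bash
python3 -c "from h import *;rk()"
```

```text
t 9.5 rack mm [-100.5  -72.6   11.5] yaw-err -0.0002 F [-13.8   5.7   9.3] w 0.0004265611417566818 q1,q6 [ 0.41036411 -2.04024016]
```

Emit:
arm_command:
  commands:
    - {"tx": 0.08,"ty": 0,"tz": 0,"twist": 0}
    - {"tx": 0.19,"ty": 0,"tz": 0,"twist": 0}
    - {"tx": 0.19,"ty": 0.1,"tz": 0,"twist": 0}
    - {"tx": 0.19,"ty": 0.2,"tz": 0,"twist": 0}
    - {"tx": 0.19,"ty": 0.288,"tz": 0,"twist": 0}
    - {"tx": 0.19,"ty": 0.288,"tz": 0,"twist": 0}
    - {"tx": 0.16,"ty": 0.288,"tz": 0,"twist": 0}
    - {"tx": 0.13,"ty": 0.288,"tz": 0,"twist": 0}

```text
t: 10.17
eef_pos: [0.428, 0.0626, 0.0123]
ee_rot: [3.141, 0.001, 3.083]
force: [-0.3, -0.4, 0.8]
width: 0.0001
gripper_force: 0.0
```

Emit:
arm_command:
  commands:
    - {"tx": -0.015,"ty": 0,"tz": 0,"twist": 0}
    - {"tx": -0.03,"ty": 0,"tz": 0,"twist": 0}
    - {"tx": -0.042,"ty": 0,"tz": 0,"twist": 0}
    - {"tx": -0.054,"ty": 0,"tz": 0,"twist": 0}
    - {"tx": -0.066,"ty": 0,"tz": 0,"twist": 0}
    - {"tx": -0.074,"ty": 0,"tz": 0,"twist": 0}
    - {"tx": -0.082,"ty": 0,"tz": 0,"twist": 0}
    - {"tx": -0.09,"ty": 0,"tz": 0,"twist": 0}

```text
t: 10.83
eef_pos: [0.4478, 0.0603, 0.0115]
ee_rot: [-3.14, -0.003, 3.081]
force: [-13.2, 6.0, 6.4]
width: 0.0002
gripper_force: 6.8
```

```bash
python3 -c "from h import *;rk()"
```

```text
t 10.83 rack mm [-109.1   -0.9   11.5] yaw-err -0.0003 F [-13.2   6.    6.4] w 0.00018802775367724822 q1,q6 [ 0.57117266 -2.20173292]
```

Emit:
arm_command:
  commands:
    - {"tx": 0.08,"ty": 0,"tz": 0,"twist": 0}
    - {"tx": 0.176,"ty": 0,"tz": 0,"twist": 0}
    - {"tx": 0.176,"ty": 0.1,"tz": 0,"twist": 0}
    - {"tx": 0.176,"ty": 0.2,"tz": 0,"twist": 0}
    - {"tx": 0.176,"ty": 0.288,"tz": 0,"twist": 0}
    - {"tx": 0.176,"ty": 0.288,"tz": 0,"twist": 0}
    - {"tx": 0.14,"ty": 0.288,"tz": 0,"twist": 0}
    - {"tx": 0.12,"ty": 0.288,"tz": 0,"twist": 0}

```text
t: 11.5
eef_pos: [0.4249, 0.135, 0.0122]
ee_rot: [3.141, 0.0, 3.083]
force: [-2.0, 1.0, 1.5]
width: 0.0004
gripper_force: 1.4
```

Emit:
arm_command:
  commands:
    - {"tx": -0.015,"ty": 0,"tz": 0,"twist": 0}
    - {"tx": -0.03,"ty": 0,"tz": 0,"twist": 0}
    - {"tx": -0.045,"ty": 0,"tz": 0,"twist": 0}
    - {"tx": -0.06,"ty": 0,"tz": 0,"twist": 0}
    - {"tx": -0.075,"ty": 0,"tz": 0,"twist": 0}
    - {"tx": -0.09,"ty": 0,"tz": 0,"twist": 0}
    - {"tx": -0.105,"ty": 0,"tz": 0,"twist": 0}
    - {"tx": -0.12,"ty": 0,"tz": 0,"twist": 0}

```text
t: 12.17
eef_pos: [0.4541, 0.1326, 0.0119]
ee_rot: [-3.141, -0.0, 3.081]
force: [-2.2, 0.1, 0.7]
width: 0.0007
gripper_force: 1.2
```

```bash
python3 -c "from h import *;rk()"
```

```text
t 12.17 rack mm [-107.2   71.7   11.9] yaw-err 0.0005 F [-2.2  0.1  0.7] w 0.0006920213848123262 q1,q6 [ 0.70149332 -2.33246172]
```

Emit:
arm_command:
  commands:
    - {"tx": -0.008,"ty": 0,"tz": 0,"twist": 0}
    - {"tx": -0.016,"ty": 0,"tz": 0,"twist": 0}
    - {"tx": -0.022,"ty": 0,"tz": 0,"twist": 0}
    - {"tx": -0.028,"ty": 0,"tz": 0,"twist": 0}
    - {"tx": -0.032,"ty": 0,"tz": 0,"twist": 0}
    - {"tx": -0.036,"ty": 0,"tz": 0,"twist": 0}
    - {"tx": -0.038,"ty": 0,"tz": 0,"twist": 0}
    - {"tx": -0.04,"ty": 0,"tz": 0,"twist": 0}

```text
t: 12.83
eef_pos: [0.4601, 0.1319, 0.0115]
ee_rot: [-3.14, -0.006, 3.08]
force: [-23.8, 9.4, 13.1]
width: 0.0002
gripper_force: 11.9
```

```bash
python3 -c "from h import *;rk()"
```

```text
t 12.83 rack mm [-101.1   71.3   11.5] yaw-err -0.0006 F [-23.8   9.4  13.1] w 0.00022286385304839775 q1,q6 [ 0.68859743 -2.31717979]
```

Emit:
arm_command:
  commands:
    - {"tx": 0.04,"ty": 0,"tz": 0,"twist": 0}
    - {"tx": 0.04,"ty": 0,"tz": -0.12,"twist": 0}
    - {"tx": 0.04,"ty": 0,"tz": -0.24,"twist": 0}
    - {"tx": -0.1,"ty": -0.1,"tz": -0.24,"twist": 0}
    - {"tx": -0.2,"ty": -0.2,"tz": -0.24,"twist": 0}
    - {"tx": -0.328,"ty": -0.288,"tz": -0.24,"twist": 0}
    - {"tx": -0.328,"ty": -0.288,"tz": -0.24,"twist": 0}
    - {"tx": -0.328,"ty": -0.288,"tz": -0.24,"twist": 0}
  claw: 0.57

```text
t: 13.5
eef_pos: [0.5432, 0.0543, 0.0719]
ee_rot: [3.141, 0.001, 3.079]
force: [-0.5, -0.8, 0.1]
width: 0.047
gripper_force: 0.0
```

```bash
python3 -c "from h import *;rk()"
```

```text
t 13.5 rack mm [-13.6  -1.   71.9] yaw-err -0.0022 F [-0.5 -0.8  0.1] w 0.04701268606296315 q1,q6 [ 0.4590897 -2.0930702]
```

Emit:
arm_command:
  commands:
    - {"tx": 0.008,"ty": 0,"tz": 0.1,"twist": 0}
    - {"tx": 0.008,"ty": 0,"tz": 0.2,"twist": 0}
    - {"tx": 0.008,"ty": 0,"tz": 0.264,"twist": 0}
    - {"tx": 0.008,"ty": 0,"tz": 0.264,"twist": 0}
    - {"tx": 0.008,"ty": 0,"tz": 0.264,"twist": 0}
    - {"tx": 0.008,"ty": 0,"tz": 0.264,"twist": 0}
    - {"tx": 0.008,"ty": 0,"tz": 0.264,"twist": 0}
    - {"tx": 0.008,"ty": 0,"tz": 0.264,"twist": 0}

```text
t: 14.17
eef_pos: [0.5404, 0.0563, 0.0073]
ee_rot: [3.141, 0.002, 3.082]
force: [-0.1, 0.7, 0.4]
width: 0.0499
gripper_force: 0.0
```

Emit:
arm_command:
  commands:
    - {"tx": 0,"ty": 0,"tz": 0,"twist": 0}
    - {"tx": 0,"ty": 0,"tz": 0,"twist": 0}
    - {"tx": 0,"ty": 0,"tz": 0,"twist": 0}
    - {"tx": 0,"ty": 0,"tz": 0,"twist": 0}
    - {"tx": 0,"ty": 0,"tz": 0,"twist": 0}
    - {"tx": 0,"ty": 0,"tz": 0,"twist": 0}
    - {"tx": 0,"ty": 0,"tz": 0,"twist": 0}
    - {"tx": 0,"ty": 0,"tz": 0,"twist": 0}
  claw: 0
  grip_force: 30

```text
t: 14.83
eef_pos: [0.5395, 0.0553, 0.0062]
ee_rot: [-3.141, -0.0, 3.082]
force: [1.1, -3.4, 2.5]
width: 0.0228
gripper_force: 30.0
```

```bash
python3 -c "from h import *;rk()"
```

```text
t 14.83 rack mm [-17.2  -0.3   6.2] yaw-err 0.0007 F [ 1.1 -3.4  2.5] w 0.022844065235721852 q1,q6 [ 0.46383617 -2.09494638]
```

Emit:
arm_command:
  commands:
    - {"tx": 0.02,"ty": 0,"tz": 0,"twist": 0}
    - {"tx": 0.04,"ty": 0,"tz": 0,"twist": 0}
    - {"tx": 0.06,"ty": 0,"tz": 0,"twist": 0}
    - {"tx": 0.08,"ty": 0,"tz": 0,"twist": 0}
    - {"tx": 0.1,"ty": 0,"tz": 0,"twist": 0}
    - {"tx": 0.12,"ty": 0,"tz": 0,"twist": 0}
    - {"tx": 0.134,"ty": 0,"tz": 0,"twist": 0}
    - {"tx": 0.134,"ty": 0,"tz": 0,"twist": 0}

```text
t: 15.5
eef_pos: [0.5063, 0.0576, 0.0066]
ee_rot: [3.141, 0.001, 3.082]
force: [-0.4, -3.9, 6.3]
width: 0.0233
gripper_force: 30.0
```

Emit:
arm_command:
  commands:
    - {"tx": 0,"ty": 0,"tz": -0.02,"twist": 0}
    - {"tx": 0,"ty": 0,"tz": -0.06,"twist": 0}
    - {"tx": 0,"ty": 0,"tz": -0.12,"twist": 0}
    - {"tx": 0,"ty": 0,"tz": -0.18,"twist": 0}
    - {"tx": 0,"ty": 0,"tz": -0.24,"twist": 0}
    - {"tx": 0,"ty": 0,"tz": -0.32,"twist": 0}
    - {"tx": 0,"ty": 0,"tz": -0.32,"twist": 0}
    - {"tx": 0,"ty": 0,"tz": -0.32,"twist": 0}

```text
t: 16.17
eef_pos: [0.5068, 0.0584, 0.0874]
ee_rot: [3.14, 0.002, 3.082]
force: [-0.8, -0.3, -1.9]
width: 0.0234
gripper_force: 30.0
```

```bash
python3 - <<'E'
from h import *
rk()
C,S=np.cos(A),np.sin(A)
a=cv2.cvtColor(grab_frame("side"),cv2.COLOR_RGB2BGR)[140:280,220:380];b=cv2.cvtColor(grab_frame("scene"),cv2.COLOR_RGB2BGR)[230:370,190:350]
cv2.imwrite("pics/c6.png",np.hstack([cv2.resize(q,(400,350),interpolation=cv2.INTER_CUBIC) for q in(a,b)]))
E
```

```text
t 16.17 rack mm [-50.1   0.8  87.4] yaw-err 0.0006 F [-0.8 -0.3 -1.9] w 0.02339344625817327 q1,q6 [ 0.49976649 -2.13030619]
```

View pics/c6.png

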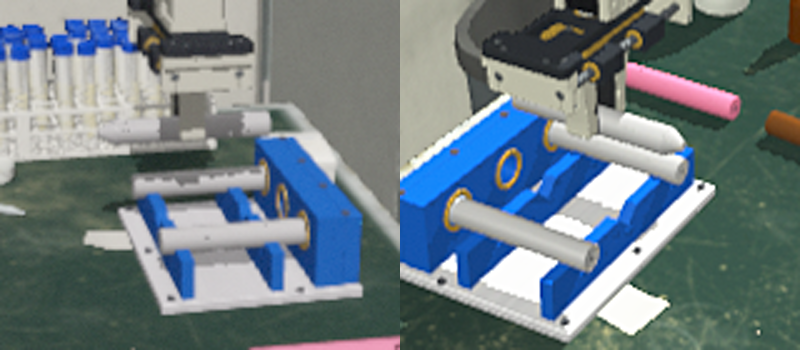

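Emit:
arm_command:
  commands:
    - {"tx": 0,"ty": 0,"tz": 0,"twist": -0.03}
    - {"tx": 0,"ty": 0,"tz": 0,"twist": -0.07}
    - {"tx": 0,"ty": 0,"tz": 0,"twist": -0.11}
    - {"tx": 0,"ty": 0,"tz": 0,"twist": -0.15}
    - {"tx": 0,"ty": 0,"tz": 0,"twist": -0.19}
    - {"tx": 0,"ty": 0,"tz": 0,"twist": -0.23}
    - {"tx": 0,"ty": 0,"tz": 0,"twist": -0.27}
    - {"tx": 0,"ty": 0,"tz": 0,"twist": -0.3}

```text
t: 16.93
eef_pos: [0.5052, 0.0574, 0.0849]
ee_rot: [3.14, -0.002, -2.253]
force: [-0.4, 0.5, -2.0]
width: 0.0231
gripper_force: 30.0
```

Emit:
arm_command:
  commands:
    - {"tx": 0,"ty": 0,"tz": 0,"twist": -0.035}
    - {"tx": 0,"ty": 0,"tz": 0,"twist": -0.07}
    - {"tx": 0,"ty": 0,"tz": 0,"twist": -0.11}
    - {"tx": 0,"ty": 0,"tz": 0,"twist": -0.15}
    - {"tx": 0,"ty": 0,"tz": 0,"twist": -0.19}
    - {"tx": 0,"ty": 0,"tz": 0,"twist": -0.23}
    - {"tx": 0,"ty": 0,"tz": 0,"twist": -0.27}
    - {"tx": 0,"ty": 0,"tz": 0,"twist": -0.3}

```text
t: 17.6
eef_pos: [0.5052, 0.0574, 0.0849]
ee_rot: [3.139, -0.0, -1.31]
force: [1.3, 0.3, -2.3]
width: 0.023
gripper_force: 30.0
```

Emit:
arm_command:
  commands:
    - {"tx": 0,"ty": 0,"tz": 0,"twist": -0.035}
    - {"tx": 0,"ty": 0,"tz": 0,"twist": -0.07}
    - {"tx": 0,"ty": 0,"tz": 0,"twist": -0.11}
    - {"tx": 0,"ty": 0,"tz": 0,"twist": -0.15}
    - {"tx": 0,"ty": 0,"tz": 0,"twist": -0.19}
    - {"tx": 0,"ty": 0,"tz": 0,"twist": -0.23}
    - {"tx": 0,"ty": 0,"tz": 0,"twist": -0.27}
    - {"tx": 0,"ty": 0,"tz": 0,"twist": -0.3}

```text
t: 18.27
eef_pos: [0.5052, 0.0574, 0.0848]
ee_rot: [3.14, 0.002, -0.368]
force: [0.1, -0.5, -2.1]
width: 0.0231
gripper_force: 30.0
```

Emit:
arm_command:
  commands:
    - {"tx": 0,"ty": 0,"tz": 0,"twist": -0.03}
    - {"tx": 0,"ty": 0,"tz": 0,"twist": -0.06}
    - {"tx": 0,"ty": 0,"tz": 0,"twist": -0.08}
    - {"tx": 0,"ty": 0,"tz": 0,"twist": -0.1}
    - {"tx": 0,"ty": 0,"tz": 0,"twist": -0.1}
    - {"tx": 0,"ty": 0,"tz": 0,"twist": -0.1}
    - {"tx": 0,"ty": 0,"tz": 0,"twist": -0.1}
    - {"tx": 0,"ty": 0,"tz": 0,"twist": -0.1}

```text
t: 18.93
eef_pos: [0.5059, 0.0576, 0.0858]
ee_rot: [3.141, 0.001, -0.061]
force: [0.6, -0.0, -2.2]
width: 0.0235
gripper_force: 30.0
```

```bash
python3 -c "from h import *;rk()"
```

```text
t 18.93 rack mm [-50.9  -0.   85.8] yaw-err -3.1424 F [ 0.6 -0.  -2.2] w 0.02347950451528223 q1,q6 [0.49951286 1.00985804]
```

Emit:
arm_command:
  commands:
    - {"tx": 0,"ty": 0,"tz": 0.08,"twist": 0}
    - {"tx": 0,"ty": 0,"tz": 0.16,"twist": 0}
    - {"tx": 0,"ty": 0,"tz": 0.22,"twist": 0}
    - {"tx": 0,"ty": 0,"tz": 0.26,"twist": 0}
    - {"tx": 0,"ty": 0,"tz": 0.28,"twist": 0}
    - {"tx": 0,"ty": 0,"tz": 0.295,"twist": 0}
    - {"tx": 0,"ty": 0,"tz": 0.305,"twist": 0}
    - {"tx": 0,"ty": 0,"tz": 0.314,"twist": 0}

```text
t: 19.6
eef_pos: [0.5067, 0.0579, 0.0079]
ee_rot: [-3.141, -0.001, -0.06]
force: [-0.7, -0.6, -1.0]
width: 0.0229
gripper_force: 30.0
```

```bash
python3 -c "from h import *;rk()"
```

```text
t 19.6 rack mm [-50.2   0.3   7.9] yaw-err -3.1409 F [-0.7 -0.6 -1. ] w 0.02292145721396017 q1,q6 [0.49954287 1.01113483]
```

Emit:
arm_command:
  commands:
    - {"tx": 0,"ty": 0,"tz": 0.003,"twist": 0}
    - {"tx": 0,"ty": 0,"tz": 0.003,"twist": 0}
    - {"tx": 0,"ty": 0,"tz": 0.003,"twist": 0}
    - {"tx": 0,"ty": 0,"tz": 0.003,"twist": 0}
    - {"tx": 0,"ty": 0,"tz": 0.003,"twist": 0}
    - {"tx": 0,"ty": 0,"tz": 0.003,"twist": 0}
    - {"tx": 0,"ty": 0,"tz": 0.003,"twist": 0}
    - {"tx": 0,"ty": 0,"tz": 0.003,"twist": 0}
  claw: 0.55

```text
t: 20.27
eef_pos: [0.5062, 0.0577, 0.0069]
ee_rot: [-3.141, -0.0, -0.06]
force: [0.0, 0.0, -0.5]
width: 0.0484
gripper_force: 0.0
```

Emit:
arm_command:
  commands:
    - {"tx": 0,"ty": 0,"tz": -0.04,"twist": 0}
    - {"tx": 0,"ty": 0,"tz": -0.12,"twist": 0}
    - {"tx": 0,"ty": 0,"tz": -0.2,"twist": 0}
    - {"tx": 0,"ty": 0,"tz": -0.28,"twist": 0}
    - {"tx": -0.12,"ty": 0,"tz": -0.28,"twist": 0}
    - {"tx": -0.24,"ty": 0,"tz": -0.28,"twist": 0}
    - {"tx": -0.38,"ty": 0,"tz": -0.28,"twist": 0}
    - {"tx": -0.4,"ty": 0,"tz": -0.28,"twist": 0}

```text
t: 20.93
eef_pos: [0.4015, 0.0623, 0.077]
ee_rot: [-3.141, 0.002, -0.061]
force: [-0.6, -0.5, -0.7]
width: 0.0478
gripper_force: 0.0
```

```bash
python3 -c "from h import *;rk()"
```

```text
t 20.93 rack mm [-155.4   -1.6   77. ] yaw-err -3.1419 F [-0.6 -0.5 -0.7] w 0.04781267180153927 q1,q6 [0.6440609  0.86693673]
```

Emit:
arm_command:
  commands:
    - {"tx": 0,"ty": 0,"tz": 0,"twist": 0}
    - {"tx": 0,"ty": 0,"tz": 0,"twist": 0}
    - {"tx": 0,"ty": 0,"tz": 0.06,"twist": 0}
    - {"tx": 0,"ty": 0,"tz": 0.12,"twist": 0}
    - {"tx": 0,"ty": 0,"tz": 0.18,"twist": 0}
    - {"tx": 0,"ty": 0,"tz": 0.24,"twist": 0}
    - {"tx": 0,"ty": 0,"tz": 0.26,"twist": 0}
    - {"tx": 0,"ty": 0,"tz": 0.26,"twist": 0}
  claw: 0
  grip_force: 20

```text
t: 21.6
eef_pos: [0.4063, 0.0632, 0.0108]
ee_rot: [3.14, 0.002, -0.061]
force: [0.3, -0.1, 0.6]
width: 0.0021
gripper_force: 0.0
```

```bash
python3 -c "from h import *;rk()"
```

```text
t 21.6 rack mm [-150.7   -0.5   10.8] yaw-err -3.1414 F [ 0.3 -0.1  0.6] w 0.0021222258332688143 q1,q6 [0.63969947 0.87050715]
```

Emit:
arm_command:
  commands:
    - {"tx": 0.02,"ty": 0,"tz": 0,"twist": 0}
    - {"tx": 0.035,"ty": 0,"tz": 0,"twist": 0}
    - {"tx": 0.05,"ty": 0,"tz": 0,"twist": 0}
    - {"tx": 0.065,"ty": 0,"tz": 0,"twist": 0}
    - {"tx": 0.08,"ty": 0,"tz": 0,"twist": 0}
    - {"tx": 0.095,"ty": 0,"tz": 0,"twist": 0}
    - {"tx": 0.11,"ty": 0,"tz": 0,"twist": 0}
    - {"tx": 0.12,"ty": 0,"tz": 0,"twist": 0}

```text
t: 22.27
eef_pos: [0.4366, 0.0618, 0.0119]
ee_rot: [3.142, 0.0, -0.06]
force: [-3.3, 1.2, 1.9]
width: 0.0002
gripper_force: 1.7
```

```bash
python3 -c "from h import *;rk()"
```

```text
t 22.27 rack mm [-1.204e+02 -1.000e-01  1.190e+01] yaw-err -3.141 F [-3.3  1.2  1.9] w 0.0002441483092660777 q1,q6 [0.59065988 0.92009514]
```

Emit:
arm_command:
  commands:
    - {"tx": 0.01,"ty": 0,"tz": 0,"twist": 0}
    - {"tx": 0.02,"ty": 0,"tz": 0,"twist": 0}
    - {"tx": 0.03,"ty": 0,"tz": 0,"twist": 0}
    - {"tx": 0.04,"ty": 0,"tz": 0,"twist": 0}
    - {"tx": 0.05,"ty": 0,"tz": 0,"twist": 0}
    - {"tx": 0.06,"ty": 0,"tz": 0,"twist": 0}
    - {"tx": 0.066,"ty": 0,"tz": 0,"twist": 0}
    - {"tx": 0.072,"ty": 0,"tz": 0,"twist": 0}

```text
t: 22.93
eef_pos: [0.4543, 0.0608, 0.0118]
ee_rot: [3.142, 0.0, -0.06]
force: [-3.5, 1.6, 3.0]
width: 0.0
gripper_force: 1.9
```

Emit:
arm_command:
  commands:
    - {"tx": 0.003,"ty": 0,"tz": 0,"twist": 0}
    - {"tx": 0.006,"ty": 0,"tz": 0,"twist": 0}
    - {"tx": 0.009,"ty": 0,"tz": 0,"twist": 0}
    - {"tx": 0.012,"ty": 0,"tz": 0,"twist": 0}
    - {"tx": 0.015,"ty": 0,"tz": 0,"twist": 0}
    - {"tx": 0.018,"ty": 0,"tz": 0,"twist": 0}
    - {"tx": 0.02,"ty": 0,"tz": 0,"twist": 0}
    - {"tx": 0.02,"ty": 0,"tz": 0,"twist": 0}

```text
t: 23.6
eef_pos: [0.4561, 0.0601, 0.0113]
ee_rot: [3.141, 0.005, -0.061]
force: [-16.8, 7.1, 10.8]
width: 0.0005
gripper_force: 8.3
```

```bash
python3 -c "from h import *;rk()"
```

```text
t 23.6 rack mm [-100.8   -0.6   11.3] yaw-err -3.142 F [-16.8   7.1  10.8] w 0.0005435147694314238 q1,q6 [0.55908836 0.95300456]
```

All three stopped at the same finger position (−100.5, −100.8, −101.1 mm). I back off, lift clear and check.

Emit:
arm_command:
  commands:
    - {"tx": -0.08,"ty": 0,"tz": 0,"twist": 0}
    - {"tx": -0.16,"ty": 0,"tz": 0,"twist": 0}
    - {"tx": -0.16,"ty": 0,"tz": -0.15,"twist": 0}
    - {"tx": -0.16,"ty": 0,"tz": -0.3,"twist": 0}
    - {"tx": -0.16,"ty": 0,"tz": -0.45,"twist": 0}
    - {"tx": -0.16,"ty": 0,"tz": -0.6,"twist": 0}
    - {"tx": -0.16,"ty": 0,"tz": -0.6,"twist": 0}
    - {"tx": -0.16,"ty": 0,"tz": -0.6,"twist": 0}

```text
t: 24.27
eef_pos: [0.4214, 0.064, 0.1645]
ee_rot: [-3.138, -0.006, -0.06]
force: [-0.5, -0.6, -0.3]
width: 0.0003
gripper_force: 0.0
```

```bash
python3 - <<'E'
from h import *
rk()
C,S=np.cos(A),np.sin(A)
def crop(cam,u,v):
    a=cv2.cvtColor(grab_frame(cam),cv2.COLOR_RGB2BGR)[v:v+150,u:u+160];a=cv2.resize(a,(400,375),interpolation=cv2.INTER_CUBIC)
    for y in(-.072,0,.072):
        q=(proj(cam,[R0[0]-C*.089-S*y,R0[1]-S*.089+C*y,.05])-[u,v])*2.5;cv2.circle(a,tuple(int(i) for i in q),2,(0,0,255),-1)
    return a
cv2.imwrite("pics/c7.png",np.hstack([crop("side",220,150),crop("scene",190,230)]))
for cam in("scene","side"):
  for q in("wash_bottle_mid","dropper_mid"):
    for r in spot_point(q,cam)[:1]: print(cam,q,np.round(r["uv"]),round(r["score"],2))
E
```

```text
t 24.27 rack mm [-135.7    1.2  164.5] yaw-err -3.1407 F [-0.5 -0.6 -0.3] w 0.0002582003400366298 q1,q6 [0.61825719 0.8924426 ]
scene dropper_mid [349. 231.] 0.66
side wash_bottle_mid [429. 294.] 0.74
side dropper_mid [354. 316.] 0.58
```

View pics/c7.png

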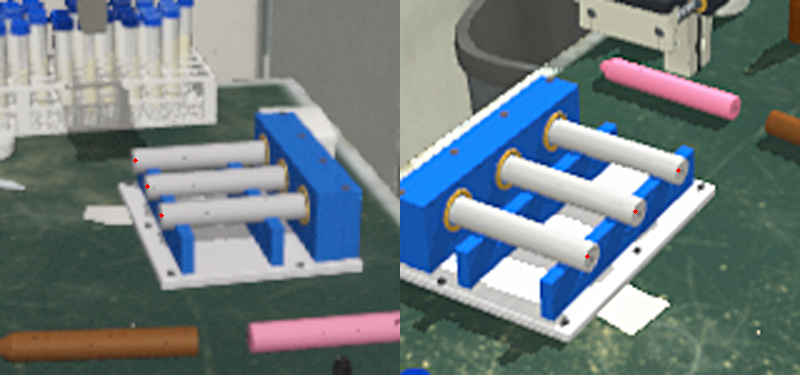

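The picture shows all three rear ends square and on the predicted home points (red dots). The gripper is clear, and the bottles are where they stood.

```bash
python3 -c "from station import *;print(job_done())"
```

```text
the job is handed in; nothing more can be done
None
```

All three pins are fully home chamfered end first, the middle one after being drawn out and turned; both bottles were left alone, the gripper touches nothing, and the job was handed in at about 24 s of the 64 s allowed.

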